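Unlatch and open a sealed porcelain storage box

TASK

The grey storage box is latched shut. Press its lid down at the latch against the springy seal and, keeping it down, squeeze the two side buttons of the latch block fully together; still squeezing, raise the lid, then let go and swing the lid open all the way back to its stop, a little past upright, and leave it there. Leave the box where it stands and do not disturb the vase, cup and tin beside it.

Things in the scene. Friction and masses are not known exactly. Their poses are not given: they have to be found in the camera images.
- case: Grey plastic storage box, 200 mm deep (its x), 260 mm wide (its y), rim 110 mm high, 3.5 kg, standing loose on the bench (it can be shoved or, if the latched lid is pulled, lifted). Origin: centre of its underside, on the bench. Its x axis points from the latch side (towards the robot) to the hinge side, y along the hinge, z up.
- latch (a point): Midpoint between the two side buttons at their mid-height: 20 mm above the lid's flat top, 25 mm behind the lid's front edge; moves with the lid. Shut: 149 mm above the bench, at x = -75 mm of the box. The latch block on the lid is 32 mm (x) by 40 mm (y), its top 14 mm above this point. A black button, 24 by 24 mm, stands 13 mm out of each y side: 66 mm over both faces, 44 mm when both are fully in.
- lid_edge (a point): Middle of the lid's front edge, half-way up its 12 mm thickness, 200 mm from the hinge; moves with the lid. The lid is a flat plate 200 by 260 by 12 mm; shut, its underside is 117 mm above the bench and rests on the springy seal, 7 mm above the rim. The flat lid beside the latch block, below the buttons (their lower edge is 8 mm above it), can be pressed.
- hinge (a point): Middle of the lid's hinge axis, which runs along the box's y axis, level with the underside of the shut lid (117 mm above the bench), at x = +100 mm of the box.
- lid (a joint): Lid angle in rad: 0 shut and latched, -0.035 pressed fully down on the seal (6 mm at the latch, some 15 N), 1.57 upright, 1.75 its rear stop. The hinge is stiff (0.5 N m): the lid, 0.26 kg with its latch, stays at any angle it is left at. It can rise only when both buttons have been pushed in 8 mm or more, and they must stay in until it has risen about 0.06 rad.
- button_left (a joint): Travel in m of the button on the box's +y side: 0 out, 0.011 fully in. Spring: 3 N to start, 8 N fully in. It carries a steel hook that hangs 23 mm below the lid, 14 to 30 mm from the box's midplane (a finger between the hooks can snag). With the lid at rest the hook stops the button after 1.5 to 3.5 mm however hard it is squeezed; with the lid pressed down 4 to 6 mm at the latch (11 to 15 N) it goes all the way in.
- button_right (a joint): Travel in m of the button on the box's -y side: 0 out, 0.011 fully in; otherwise the same as button_left.
- vase_mid (a point): Bystander: centre of a white vase, 80 mm wide and 150 mm high.
- cup_mid (a point): Bystander: centre of a white mug, 72 mm wide and 70 mm high.
- tin_mid (a point): Bystander: centre of a flat red tin with a pale top, 72 mm wide and 34 mm high.

How it is judged (in metres and radians):
On the way, in this order (a step that is already met when the one before it is completed fails the run):
1. both side buttons are squeezed in together, with the lid pressed down (value of joint each of button_left, button_right above 0.0075 m and value of joint lid below 0 rad), for 0.05 s.
2. the lid is raised free of its latch (value of joint lid above 0.12 rad), for 0.1 s.
At the end, for the whole second after the job is handed in: The lid stands at rest open past 1.6 rad (its stop is at 1.75), both buttons are out again (under 2 mm of travel), the box is upright within 0.05 rad and within 30 mm of where it stood (value of joint lid above 1.6 rad and not (velocity of joint lid above 0.05 rad/s) and not (velocity of joint lid below -0.05 rad/s) and value of joint each of button_left, button_right below 0.002 m and distance of case from where it was at the start of the episode below 0.03 m and angle between case's own z axis and vertical below 0.05 rad); the robot touches nothing.
It fails at once if the box is shoved or lifted by more than 30 mm (distance of case from where it was at the start of the episode above 0.03 m).
It fails at once if the vase, the cup or the tin is moved by more than 25 mm (distance of any of vase_mid, cup_mid, tin_mid from where it was at the start of the episode above 0.025 m).
It also fails if it takes over 54 s, if anything falls off the work surface, if the arm or the gripper's body presses on something with over 40 N, if the wrist force passes 120 N, or if a joint passes its speed limit or range.

ROBOT

A 7-joint arm with a two-finger parallel gripper is mounted at the origin on the work surface. World frame = base frame: x ahead of the robot, y to its left, z up, the work surface at z = 0. Lengths are in mm, angles in rad, forces in N, time in s.
With the tool pointing down it reaches from about 400 to 875 mm from the base axis. Payload 19.3 kg.
Tool frame: the origin (TCP) lies at the very end of the fingers, on their centre line; the grasp point (between the pads) lies 19 mm behind it (grip_point_offset is the z of the grasp point in the tool frame, in mm); z points along the fingers, y is the line along which they close (so a half turn about z gives the same grasp; the last joint's range is limited). The gripper opens to 85 mm and grips with 20 to 120 N. Pads are 22 mm wide; open, the fingers measure 114 mm over their backs; the gripper's body (76 mm by 85 mm) begins 54 mm behind the grasp point. The pads swing forward as they close: fully open they stand 13 mm farther back than shut.
Start: joints at [1.078, 0.521, -0.036, 1.599, 0.021, 1.021, -0.113], TCP at [256.419, -569.968, 231.291] pointing down, gripper open.
Joint ranges: [-2.91, 2.91], [-0.3, 2.13], [-1.5, 1.42], [0.17, 2.43], [-1.26, 4.41], [0.16, 1.93], [-2.52, 2.52]. Speed limits (rad/s): [1.89, 1.89, 2.39, 2.39, 3.01, 3.01, 3.01].

INTERFACE

Orientations are given as a 3x3 rotation matrix whose columns are the frame's x, y, z axes.
In Python, from workcell import movep, movel, goto_joints, open_gripper, clamp, wait, inverse_kinematics, read_state, camera, PlanningError, finish_job, grip_point_offset gives the robot as it stands. Calls block until the motion is done:
- movep(position, orientation): joint-space move of the TCP to a pose.
- movel(position, frame=None, max_speed=150, guard=None): straight line of the TCP; frame=None keeps the orientation; max_speed is the mean speed in mm/s. With guard (N) it stops when the force on the tool has changed by that much, and returns True; else False.
- goto_joints(angles): joint-space move.
- open_gripper() and clamp(): open the fingers fully, or close them until they stop; the grip force is fixed at half the most.
- wait(seconds).
- inverse_kinematics(position, orientation): joint angles nearest the present ones, or None.
- read_state(): the state.
- camera(name): name is "scene" or "top" or "wrist"; returns a dict with "image" (400x640x3 uint8, blue, green, red), "range_z" (400x640 float32, mm along the optical axis (not along the pixel's ray), 0 where there is no reading), "fx", "fy", "cx", "cy" (pixels), "cam_to_world" (4x4, takes a point from camera to world coordinates). Camera axes: x right, y up, looking along -z (the intrinsics and any distortion apply to the point x, -y, -z); pixel columns grow to the right and rows downward; lengths in mm; the calibration is good to about 2 mm. A picture is of the moment at which its call begins.
A pose or a line that the arm cannot do raises PlanningError and nothing moves.
- finish_job(): hands the job in; it is judged then, once.
The state is a dict: "time": time; "qpos": joint angles; "qvel": joint speeds; "joint_efforts": joint torques, N m; "eef_pos": TCP position; "tool_rot": TCP orientation; "ft_force": force on the tool from outside, world axes, zero at the start; "torque": the same for the moment, N m; "finger_gap": finger opening in mm; "gripper_force": force on a finger pad.
Only numpy, scipy, OpenCV 4.12 (cv2) and the standard library are available. Lean on these libraries where they do the work, as an engineer would, in place of code of your own. Each camera call takes 0.05 s, during which the arm holds its last target. There are 200 camera calls.

## Working session

There is one attempt and no reset: what is moved stays moved. The work goes in short steps, each a Python script; the robot and the scene stay as the last script left them, time stands still between calls to the robot, and variables do not carry over. Pictures are saved under pics/ and viewed, at most 10 in all, crops included, and the job is handed in when it is done.

```bash
ls; mkdir -p pics; python3 - <<'E'
from workcell import *
import cv2,numpy as np
print(grip_point_offset,read_state()['time'])
a=[]
for n in("scene","top"):
    c=camera(n); np.savez(n,**c); a.append(c["image"]); print(c["fx"],c["cx"],c["cy"],c["cam_to_world"].round(3).tolist(),[k for k in c])
    cv2.imwrite(f"pics/{n}.png",c["image"])
E
```

```text
pics
-18.700000000000003 0.0
369.12486673871535 324.9127816741465 198.80876361099615 [[0.096, -0.616, 0.782, 1284.392], [0.995, 0.053, -0.08, -35.557], [0.008, 0.786, 0.618, 652.603], [0.0, 0.0, 0.0, 1.0]] ['image', 'range_z', 'fx', 'fy', 'cx', 'cy', 'cam_to_world']
449.44946070539504 324.51388808683646 196.5634594317691 [[-0.014, 0.997, -0.07, 542.702], [-1.0, -0.013, 0.015, 58.961], [0.014, 0.07, 0.997, 1143.94], [0.0, 0.0, 0.0, 1.0]] ['image', 'range_z', 'fx', 'fy', 'cx', 'cy', 'cam_to_world']
```

View pics/top.png

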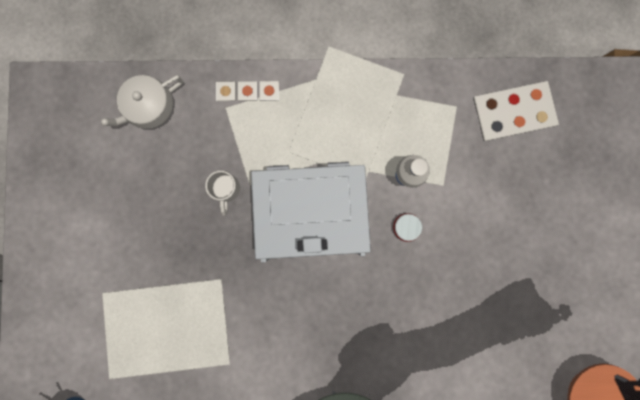

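View pics/scene.png

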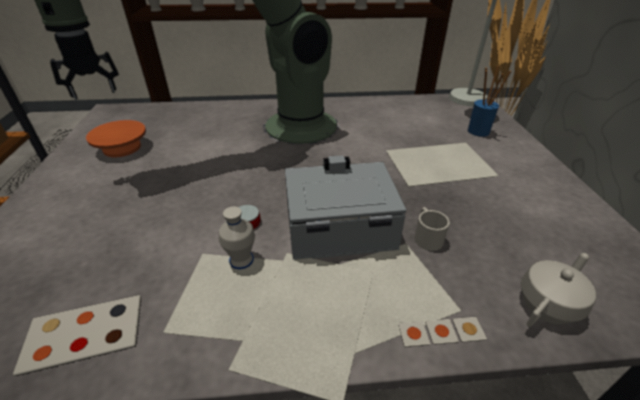

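The top view shows the lid spanning about (251,168), (365,165), (369,250) and (255,258), with the latch at (312,244). The vase is at (413,172), the cup at (221,187) and the tin at (408,227). The scene view agrees. Next I'll measure from depth.

```bash
cat > h.py <<'E'
import numpy as np,cv2
def cloud(c):
    r=np.asarray(c["range_z"],float); v,u=np.mgrid[0:400,0:640]
    X=(u-c["cx"])/c["fx"]*r; Y=-(v-c["cy"])/c["fy"]*r
    P=np.stack([X,Y,-r,np.ones_like(r)],-1)@np.asarray(c["cam_to_world"]).T
    P=P[...,:3]; P[r==0]=np.nan
    return P
E
python3 - <<'E'
from h import *
for n in("top","scene"):
    c=np.load(n+".npz"); P=cloud(c); z=P[...,2]
    ctr=(np.abs(P[...,0]-550)<180)&(np.abs(P[...,1]-80)<200)
    if n=="top":
        print("bench",np.nanmedian(z[300:340,260:300]))
    m=ctr&(np.abs(z-129)<5); 
    k,l,s,_=cv2.connectedComponentsWithStats(m.astype('u1')); m=l==1+s[1:,4].argmax()
    Q=P[m]; print(n,m.sum(),"z",np.median(Q[:,2]),"rect",cv2.minAreaRect(Q[:,:2].astype('f4')))
    b=cv2.boxPoints(cv2.minAreaRect(Q[:,:2].astype('f4'))); print(b.round(1).tolist())
    t=ctr&(z>148)&(z<175)&(P[...,0]<520); Q=P[t]; print("block",t.sum(),Q.mean(0),cv2.minAreaRect(Q[:,:2].astype('f4')) if len(Q)>3 else 0, np.nanmax(z[t]))
    if n=="top":
        for nm,(u,v) in dict(vase=(413,172),cup=(221,187),tin=(408,227)).items(): print(nm,P[v,u])
E
```

```text
bench -1.0547067576799236
top 9398 z 128.93523120608495 rect ((581.2139892578125, 76.37926483154297), (199.94818115234375, 260.0179748535156), 2.5538885593414307)
[[475.5, 201.8000030517578], [487.1000061035156, -58.0], [686.9000244140625, -49.0], [675.2999877929688, 210.6999969482422]]
block 390 [505.74043048  73.31692725 161.1767472 ] ((505.0634765625, 72.81669616699219), (65.5787124633789, 28.391464233398438), 89.32173919677734) 166.09308273669387
vase [ 664.33627896 -153.9419676   152.04855118]
cup [649.83003184 303.5196566    6.56397808]
tin [ 542.2519479  -163.74433773   30.85313021]
scene 5172 z 130.72804541928963 rect ((579.3609619140625, 73.96808624267578), (206.01747131347656, 259.4400939941406), 2.5861082077026367)
[[470.6000061035156, 198.89999389648438], [482.29998779296875, -60.29999923706055], [688.0999755859375, -51.0], [676.4000244140625, 208.1999969482422]]
block 226 [509.3881628   71.23104865 160.79343972] ((505.19281005859375, 70.45697021484375), (65.52529907226562, 29.45307159423828), 89.62218475341797) 166.0916508868455
```

```bash
cat >> h.py <<'E'
from scipy.spatial.transform import Rotation as Ro
yaw=np.radians(2.554); C=np.array([581.,75.5,0]); Bz=Ro.from_euler('z',yaw).as_matrix()
H=np.array([100,0,117.])
def w(p): return C+Bz@np.asarray(p,float)
def Ry(q): return Ro.from_euler('y',q).as_matrix()
def lidpt(q,r,y,h): return w(H+Ry(q)@np.array([-r,y,h]))   # r from hinge, h above underside
def tool(q,s=1): return Bz@Ry(q)@np.diag([s,-s,-1.])       # q tilt; q<0 points forward
E
python3 - <<'E'
from h import *
from workcell import *
print(read_state()['tool_rot'].round(2).tolist() if hasattr(read_state()['tool_rot'],'round') else read_state()['tool_rot'])
for s in(1,-1):
    print("grip",s)
    for q in(0,.2,.35,.5,.7,.9,1.1):
        j=inverse_kinematics(lidpt(q,175,0,9),tool(q,s)); print(q,None if j is None else np.round(j,2).tolist())
    print("push")
    for q in(.35,.5,.8,1.1,1.4,1.7,1.8):
        for t in(-.8,-1.1): 
            j=inverse_kinematics(lidpt(q,150,70,-14),tool(t,s)); print(q,t,None if j is None else np.round(j,2).tolist())
E
```

```text
[[0.91, 0.41, -0.0], [0.41, -0.91, 0.0], [-0.0, -0.0, -1.0]]
grip 1
0 [-0.06, 0.5, -0.27, 1.98, 0.2, 0.68, -1.97]
0.2 [-0.06, 0.55, -0.25, 1.78, 0.1, 1.02, -1.87]
0.35 [-0.08, 0.62, -0.21, 1.62, 0.04, 1.26, -1.82]
0.5 [-0.11, 0.7, -0.16, 1.45, 0.0, 1.49, -1.78]
0.7 [-0.14, 0.83, -0.09, 1.21, -0.05, 1.8, -1.75]
0.9 None
1.1 None
push
0.35 -0.8 None
0.35 -1.1 None
0.5 -0.8 None
0.5 -1.1 None
0.8 -0.8 [-0.52, 0.32, -0.04, 2.37, 2.2, 0.46, 2.09]
0.8 -1.1 None
1.1 -0.8 [-0.82, 0.32, 0.37, 2.29, 2.27, 0.28, 2.05]
1.1 -1.1 None
1.4 -0.8 [-0.76, 0.34, 0.37, 2.18, 2.09, 0.2, 2.27]
1.4 -1.1 [0.0, 0.48, -0.66, 2.33, 2.35, 0.94, 2.14]
1.7 -0.8 [-1.16, 0.61, 1.04, 2.09, 4.31, 0.27, -0.07]
1.7 -1.1 [0.04, 0.52, -0.66, 2.22, 2.35, 0.88, 2.21]
1.8 -0.8 [-1.13, 0.63, 1.04, 2.06, 4.36, 0.28, -0.12]
1.8 -1.1 [0.05, 0.54, -0.66, 2.19, 2.36, 0.87, 2.23]
grip -1
0 [0.33, 0.61, -0.81, 1.96, 0.6, 0.83, 0.81]
0.2 [0.33, 0.67, -0.83, 1.76, 0.45, 1.13, 0.95]
0.35 [0.31, 0.74, -0.84, 1.6, 0.39, 1.37, 1.0]
0.5 [0.27, 0.83, -0.84, 1.43, 0.36, 1.6, 1.01]
0.7 [0.21, 0.95, -0.84, 1.18, 0.33, 1.89, 1.02]
0.9 None
1.1 None
push
0.35 -0.8 None
0.35 -1.1 None
0.5 -0.8 None
0.5 -1.1 None
0.8 -0.8 [0.43, 0.62, -1.27, 2.33, 1.89, 0.97, -0.52]
0.8 -1.1 None
1.1 -0.8 [0.47, 0.58, -1.27, 2.23, 1.81, 0.9, -0.38]
1.1 -1.1 None
1.4 -0.8 [0.34, 0.49, -1.03, 2.13, 1.75, 0.71, -0.32]
1.4 -1.1 [0.21, 0.57, -0.94, 2.32, 2.3, 1.05, -0.85]
1.7 -0.8 [0.14, 0.45, -0.73, 2.03, 1.69, 0.56, -0.27]
1.7 -1.1 [-0.01, 0.5, -0.59, 2.23, 2.37, 0.86, -0.96]
1.8 -0.8 [0.08, 0.45, -0.64, 2.0, 1.68, 0.52, -0.26]
1.8 -1.1 [-0.09, 0.5, -0.47, 2.2, 2.4, 0.81, -1.01]
```

```bash
cat >> h.py <<'E'
from workcell import *
def st():
    s=read_state(); print("t%.2f"%s['time'],"pos",np.round(s['eef_pos'],1),"F",np.round(s['ft_force'],1),"gap %.1f gf %.1f"%(s['finger_gap'],s['gripper_force']))
E
python3 - <<'E'
from h import *
movep(w([-75,0,220]),tool(0,-1)); st()
movel(w([-75,0,160])); 
c=camera("wrist"); cv2.imwrite("pics/w1.png",c["image"])
print(movel(w([-75,0,121]),max_speed=60,guard=8)); st()
E
```

```text
t2.55 pos [506.3  71.3 219.9] F [0.2 0.8 0.1] gap 85.4 gf 0.0
False
t3.95 pos [506.2  72.3 121.1] F [0.2 0.2 0.5] gap 85.3 gf 0.0
```

View pics/w1.png

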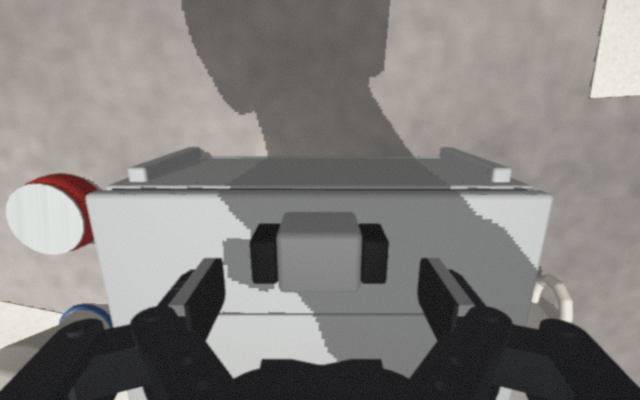

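The wrist view shows the latch block (buttons at x≈264 and 374, centre 320) midway between the fingers (pads at about 215 and 425), so it's centred. I'll clamp next.

```bash
python3 - <<'E'
from h import *
movel(w([-75,0,120]),max_speed=60); clamp(); st(); wait(.2); st()
P=cloud(camera("top")); a=P[...,2]
m=(abs(P[...,0]-520)<15)&(abs(P[...,1]-165)<25)&(abs(a-129)<15); print("lid z left",np.median(a[m]))
cv2.imwrite("pics/w2.png",camera("wrist")["image"])
E
```

```text
t4.72 pos [506.5  71.5 121.5] F [-10.1  -8.5  36.8] gap 41.6 gf 55.6
t4.92 pos [506.5  71.4 121.5] F [-9.7 -8.4 37.4] gap 41.4 gf 55.6
lid z left 122.36835809370439
```

View pics/w2.png

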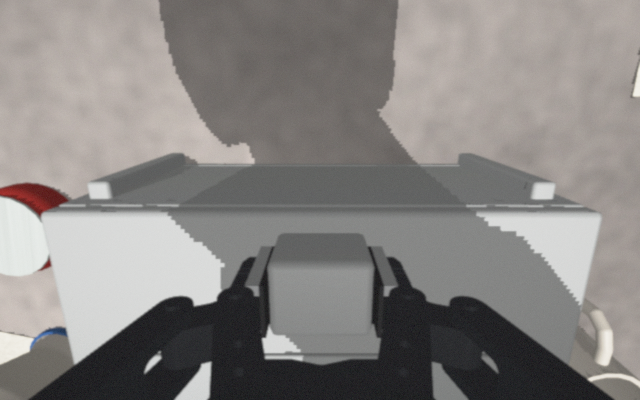

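The buttons are fully in (gap 41 mm) and the lid is pressed down about 6.5 mm. I'll raise it along its arc while still squeezing.

```bash
python3 - <<'E'
from h import *
for q in(0.05,.15,.25,.35,.45,.55,.65):
    movel(lidpt(q,175,0,10),tool(q,-1),max_speed=50); st()
cv2.imwrite("pics/s3.png",camera("scene")["image"])
E
```

```text
t5.48 pos [507.3  71.4 135.7] F [ 6.1 -4.5 -2.7] gap 40.6 gf 63.0
t5.98 pos [509.9  71.5 152.7] F [ 5.5 -4.8 -3.3] gap 40.1 gf 63.4
t6.48 pos [514.3  71.7 169.5] F [ 5.4 -4.2 -3.4] gap 40.4 gf 63.4
t6.98 pos [520.3  72.  185.7] F [ 4.8 -5.4 -3.9] gap 40.0 gf 63.3
t7.48 pos [527.9  72.4 201.3] F [ 2.6 -6.  -4.7] gap 40.1 gf 63.3
t7.98 pos [537.   72.7 216.1] F [ 1.5 -7.  -4.1] gap 40.3 gf 63.3
t8.48 pos [547.6  73.2 230. ] F [-0.2 -6.6 -2.8] gap 40.2 gf 63.3
```

View pics/s3.png

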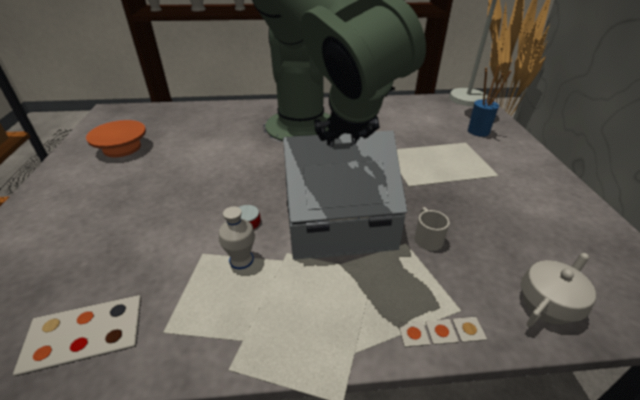

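The scene view shows the lid raised to roughly 0.65 rad in the gripper, with the box (290–405, 135–255) and the neighbouring objects undisturbed. I'll release, back off, and check the push poses.

```bash
python3 - <<'E'
from h import *
open_gripper(); st()
movel(lidpt(.65,175,0,80),max_speed=120); st()
P=cloud(camera("top")); v=(Bz.T@(P.reshape(-1,3)-C).T).T
m=(abs(v[:,1])>55)&(abs(v[:,1])<115)&(v[:,2]>140)&(v[:,0]>-90)&(v[:,0]<90)
a=np.polyfit(v[m,0],v[m,2],1); print(m.sum(),"lid angle",-np.arctan(a[0]), "z resid",np.std(v[m,2]-np.polyval(a,v[m,0])))
movel(np.array(read_state()['eef_pos'])+[-60,0,70]); st()
for s in(-1,1):
  for t in(-.6,-.8):
    R=tool(t,s)
    for q,h in((.65,-45),(.65,-20),(.8,-12),(1.1,-10),(1.75,-6)):
        p=lidpt(q,160,80,h); print(s,t,q,[inverse_kinematics(x,R) is not None for x in(p,p-R[:,2]*60,p-R[:,2]*120)])
E
```

```text
t9.05 pos [547.8  74.2 231. ] F [ 1.  -0.8  0.2] gap 85.6 gf 0.0
t10.33 pos [590.1  76.  286.5] F [-0.2  0.2 -0.1] gap 85.3 gf 0.0
9624 lid angle 0.7533320928047148 z resid 164.19908524949622
t11.22 pos [529.9  76.  356.4] F [ 0.5 -0.1  0.4] gap 85.6 gf 0.0
-1 -0.6 0.65 [True, True, True]
-1 -0.6 0.65 [True, True, True]
-1 -0.6 0.8 [True, True, True]
-1 -0.6 1.1 [True, True, True]
-1 -0.6 1.75 [True, True, True]
-1 -0.8 0.65 [False, False, False]
-1 -0.8 0.65 [True, False, False]
-1 -0.8 0.8 [True, True, True]
-1 -0.8 1.1 [True, True, True]
-1 -0.8 1.75 [True, True, True]
1 -0.6 0.65 [True, False, False]
1 -0.6 0.65 [False, True, False]
1 -0.6 0.8 [False, True, False]
1 -0.6 1.1 [True, True, True]
1 -0.6 1.75 [True, True, True]
1 -0.8 0.65 [False, False, False]
1 -0.8 0.65 [True, False, False]
1 -0.8 0.8 [True, True, False]
1 -0.8 1.1 [True, True, False]
1 -0.8 1.75 [False, False, True]
```

```bash
python3 - <<'E'
from h import *
P=cloud(camera("top")); v=(Bz.T@(P.reshape(-1,3)-C).T).T
m=(v[:,1]>-120)&(v[:,1]<-70)&(v[:,2]>125)&(v[:,2]<300)&(v[:,0]>-90)&(v[:,0]<90)
a=cv2.fitLine(v[m][:,[0,2]].astype('f4'),cv2.DIST_HUBER,0,.01,.01).ravel(); print(m.sum(),"lid angle",-np.arctan(a[1]/a[0]))
R=tool(-.6,-1); p=lidpt(.65,182,80,-48)
try:
    clamp()
    movep(p-R[:,2]*140+[-40,0,60],R); st()
    movel(p-R[:,2]*110,R); print(movel(p,max_speed=80,guard=10)); st()
except PlanningError as e: print(e); st()
cv2.imwrite("pics/s4.png",camera("scene")["image"])
E
```

```text
Traceback (most recent call last):
cv2.error: OpenCV(4.12.0) /io/opencv/modules/imgproc/src/linefit.cpp:50: error: (-215:Assertion failed) count > 0 in function 'fitLine2D_wods'
```

```bash
cat >> h.py <<'E'
def lidang():
    P=cloud(camera("scene")); v=(Bz.T@(P.reshape(-1,3)-C).T).T
    m=(abs(v[:,1])<115)&(abs(v[:,1])>50)&(v[:,2]>140)&(v[:,2]<235)&(v[:,0]>-60)&(v[:,0]<140)
    if m.sum()<30: print("few",m.sum()); return
    a=cv2.fitLine(v[m][:,[0,2]].astype('f4'),cv2.DIST_HUBER,0,.01,.01).ravel(); print(m.sum(),"lid angle",np.arctan2(abs(a[1]),-a[0]*np.sign(a[1])))
E
python3 - <<'E'
from h import *
lidang()
R=tool(-.6,-1); p=lidpt(.65,182,80,-48)
try:
    clamp()
    movep(p-R[:,2]*140+[-40,0,60],R); st()
    movel(p-R[:,2]*110,R); print(movel(p,max_speed=80,guard=10)); st()
except PlanningError as e: print(e); st()
cv2.imwrite("pics/s4.png",camera("scene")["image"])
E
```

```text
3783 lid angle 0.64545125
t13.47 pos [385.2 148.8 364.8] F [0.3 0.3 0.1] gap 0.1 gf 0.0
False
t15.82 pos [503.6 152.2 189.3] F [ 0.3 -0.  -0.7] gap 0.2 gf 0.0
```

View pics/s4.png

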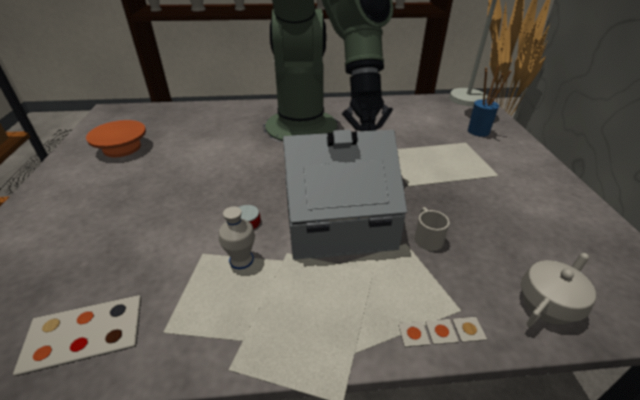

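The lid stands at about 0.645 rad (edge near row 135) with the latch free. The closed fingers sit under its front edge on the +y side, around (375,120). I'll push it back now.

```bash
python3 - <<'E'
from h import *
R=tool(-.6,-1)
try:
    for q,r,h in((.65,182,-20),(.8,180,-14),(1.0,175,-11),(1.2,168,-10),(1.4,160,-9),(1.6,152,-9),(1.68,150,-8),(1.74,150,-8)):
        g=movel(lidpt(q,r,80,h),R,max_speed=60,guard=14); print(q,g); st()
        if g: break
except PlanningError as e: print(e)
lidang()
E
```

```text
0.65 False
t16.49 pos [520.3 152.8 211.1] F [ 0.4  0.5 -0.9] gap 0.1 gf 0.0
0.8 False
t17.19 pos [541.8 153.8 236.1] F [-0.6 -0.5 -0.2] gap -0.2 gf 0.0
1.0 False
t17.98 pos [573.5 155.2 258.2] F [-0.4  0.7 -0.1] gap 0.1 gf 0.0
1.2 False
t18.73 pos [607.1 156.7 269.9] F [ 0.3 -0.2  0.1] gap -0.1 gf 0.0
1.4 False
t19.45 pos [641.2 158.2 273. ] F [-0.1 -1.1 -0.3] gap -0.3 gf 0.0
1.6 False
t20.13 pos [672.8 159.7 269. ] F [ 0.3 -0.2  0.9] gap 0.4 gf 0.0
1.68 False
t20.50 pos [685.9 160.2 266.7] F [ 0.5 -0.1 -0.1] gap -0.1 gf 0.0
1.74 False
t20.80 pos [695.  160.6 266.1] F [-0.7  0.8 -0.5] gap -0.2 gf 0.0
1958 lid angle 1.7303383
```

```bash
python3 - <<'E'
from h import *
R=tool(-.6,-1)
movel(np.array(read_state()['eef_pos'])-Bz@[140,0,0]+[0,0,60],max_speed=120); wait(.5); st(); lidang()
cv2.imwrite("pics/s5.png",camera("scene")["image"])
P=cloud(camera("top")); v=(Bz.T@(P.reshape(-1,3)-C).T).T
m=(abs(v[:,0])<125)&(abs(v[:,1])<115)&(v[:,2]>90)&(v[:,2]<118); print("rim",cv2.minAreaRect(P.reshape(-1,3)[m][:,:2].astype('f4')))
E
```

```text
t22.77 pos [555.  154.5 326.1] F [-0.9  0.1  0.3] gap 0.0 gf 0.0
1954 lid angle 1.7377105
rim ((578.096923828125, 75.30654907226562), (208.92845153808594, 228.44346618652344), 2.693702459335327)
```

View pics/s5.png

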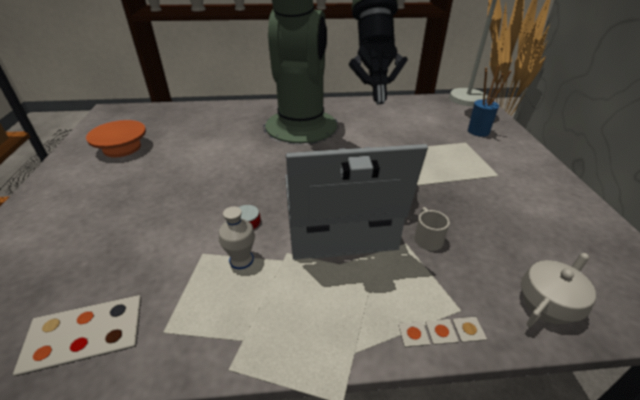

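The lid stands open past upright at about 1.74 rad (top edge at row 150, buttons out at (345,168) and (375,168)). The arm is clear, and the box and the other objects are in place.

```bash
python3 -c "
from workcell import *
print(finish_job())"
```

```text
the job is handed in; nothing more can be done
None
```

The job is handed in (verdict not shown): the lid stands open at about 1.74 rad with the buttons out, the arm is clear, the box measured within a few mm of its start, and the vase, cup and tin look undisturbed.

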